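# Move a heater board to the empty bay with its ejector levers

### The arm

A 7-joint arm with a two-finger parallel gripper is mounted at the origin on the work surface. World frame = base frame: x ahead of the robot, y to its left, z up, the work surface at z = 0. Lengths are in mm, angles in rad, forces in N, time in s.
With the tool pointing down it reaches from about 400 to 875 mm from the base axis. Payload 4.4 kg.
Tool frame: the origin (TCP) lies midway between the tips of the shut fingers; the grasp point (between the pads) lies 19 mm behind it; z points along the fingers, y is the direction in which the jaws open and shut (so a half turn about z gives the same grasp; the last joint's range is limited). The gripper opens to 85 mm and grips with 20 to 120 N. Pads are 22 mm wide; open, the fingers measure 114 mm over their backs; the gripper's body (76 mm by 85 mm) begins 54 mm behind the grasp point. The pads swing forward as they close: fully open they stand 13 mm farther back than shut.
Start: joints at [1.134, 0.628, 0.038, 1.517, -0.027, 0.996, -0.02], TCP at [235.563, -605.828, 231.313] pointing down, gripper open.
Joint ranges: [-3.06, 3.06], [-0.37, 2.12], [-1.25, 1.32], [0.18, 2.47], [-1.1, 4.24], [0.23, 1.98], [-2.94, 2.94]. Speed limits (rad/s): [2.57, 2.57, 3.14, 3.14, 3.14, 3.14, 3.14].

### API

Orientations are given as [roll, pitch, yaw] about the fixed x, y, z axes, in that order (R = Rz(yaw) Ry(pitch) Rx(roll)).
In Python, from cell import * gives the robot as it stands. The module is installed in compiled form; this text tells all that it offers.
- The arm moves only by the tool move_arm, never from a script. Its argument "series" is a list of rows, each a list of 2 entries, a list of its own where there are three numbers: the shift along the tool's x, y, z in m, then the turn about the tool's z in rad. In form: [[[x, y, z], yaw], ...]. A call has 1 to 5 rows; each row is the pose to reach, as a shift and turn from the pose measured when the call began, along the tool's axes at that moment; what a row does not reach only later rows make up. A row lasts 1/8 s, in which the tool goes at most 62.5 mm and 10.7 degrees, less where a joint would pass 70% of its speed; a pose out of reach is approached as far as the arm can. A call with a gripper value outside its range is refused whole. "claw" is the opening, from 0 (shut) to 1 (fully open), set as the call begins (left out, the last holds). The fingers move at their own pace and stop on an object; the grip force is fixed at half the most. Time passes only in rows, so rows that repeat a pose let the fingers close. It gives the time, the measured TCP pose, the force and the opening at its end, in the units of the state.
- read_state(): the state, without advancing time (a new reading comes with each control period).
- get_image(name): name is "scene" or "top"; returns the picture (420x560x3 uint8, blue, green, red); there is no depth.
- camera_model(name): a dict with "fov_y" (degrees; the focal length in pixels is half the picture's height over the tangent of half this angle, whatever the lens; pixels are square), "cx", "cy" (the principal point, pixels), "pose" (4x4, takes a point from camera to world coordinates). Camera axes: x right, y down, z forward; pixel columns grow to the right and rows downward; lengths in mm; the calibration is good to about 2 mm. A picture is of the moment at which its call begins. camera_model takes no time and is no camera call.
- finish_job(): hands the job in, once; it reports no verdict.
The state is a dict: "clock": time; "qpos": joint angles; "qd": joint speeds; "tau": joint torques, N m; "eef_pos": TCP position; "tool_rot": TCP orientation; "force": force on the tool from outside, world axes, zero at the start; "torque": the same for the moment, N m; "width": finger opening in mm.
Only numpy, scipy, OpenCV 4.12 (cv2) and the standard library are available. Lean on these libraries where they do the work, as an engineer would, in place of code of your own. Each camera call takes 0.05 s, during which the arm holds its last target. There are 200 camera calls.

### The job

The heater board with the orange pull handle has to move to the empty bay of the wax melter's controller: swing both ejector levers of its bay fully outward to pry it free, lift it by the handle, lower it into the empty bay's guides until it rests there and let go, then swing that bay's two levers inward until the board is fully home and both levers are shut. The levers do the work: never pull or press the board itself out of or into its connector, never let it drop, and never force a lever hard against its stop. Leave the blue-handled board with its levers and everything else on the bench as they are.

Things in the scene. Friction and masses are not known exactly. Their poses are not given: they have to be found in the camera images.
- board: The board to move: upright circuit board 140 long x 58 tall x 4 mm thick under an aluminium panel 180 x 44 x 4 mm, orange pull handle on the panel's middle; a plug tongue 80 mm long, 4 mm thick, reaches 73.5 mm below the origin. About 0.4 kg. Origin: centre of the panel's underside; x across the board (thin way), y along it, z up; turned as its bay is.
- board_grip (a point): Grip point in the orange handle, 28 mm above the board's origin. The handle is 50 mm long (y), 12 mm thick (x: squeeze it across this) and reaches from 4 to 40 mm above the origin. Nothing stands within 45 mm of it across the board.
- neighbour: A like board with a blue handle in the third bay; it stays seated. Origin and axes as for the board.
- bay_old_seat (a point): Seat of the bay the orange-handled board starts in: where a board's origin lies when fully home, 96 mm above the bench. Bay x across, y along the bay (to its left lever), z up. Three like bays stand 75 mm apart along x in a low open controller, its side plates ending 18 mm below the seats. Lifted 125 mm, a board clears all.
- bay_new_seat (a point): Seat of the empty bay (axes as bay_old_seat). Its flared guides take the board's ends with 1.2 mm play across (its mouth 6 mm), 2 mm along (mouth 5 mm). Lowered in with the levers fully out, the board rests on their toes about 6 mm above home. From 5 mm down the sprung connector resists with 15 to 40 N; its weight does not push it in.
- chassis: The controller's open case, 305 (x, from -169 to +135) x 250 x 84 mm; origin centre underneath. A lever's hinge is a level axis along bay x at seat height, 103 mm from the bay's middle give or take 6 mm: its bracket slides in slots, set by hand, so feel for it. Under load a lever takes 7 to 15 N at its cap, more nearer the hinge, and cracks at 25 N. Push along its arc, or it binds on the finger.
- bay_old_left (a joint): Orange ejector lever at the +y end of the old bay, rad: 0 shut (the start; handle leans 0.35 rad inward over the panel), 1.35 fully outward. After 1 rad of free swing its toe pries that panel end up, 6.5 mm by the end. Firm stops at both ends; it stays where it is left. Its handle (12 wide, 7 mm thick, cap 16 x 9 x 10 mm at the end) reaches 58 mm from the hinge.
- bay_old_right (a joint): Orange ejector lever at the -y end of the old bay, rad: 0 shut (the start; handle leans 0.35 rad inward over the panel), 1.35 fully outward. After 1 rad of free swing its toe pries that panel end up, 6.5 mm by the end. Firm stops at both ends; it stays where it is left. Its handle (12 wide, 7 mm thick, cap 16 x 9 x 10 mm at the end) reaches 58 mm from the hinge.
- bay_new_left (a joint): Orange ejector lever at the +y end of the empty bay, rad: 0 shut (handle leans 0.35 rad inward), 1.35 fully outward; starts above 1.25. Swung inward, its nose comes over the panel end at about 0.8 to 0.3 rad and presses it down; shut, that end is home. Firm stops at both ends; it stays where it is left. Its handle (12 wide, 7 mm thick, cap 16 x 9 x 10 mm at the end) reaches 58 mm from the hinge.
- bay_new_right (a joint): Orange ejector lever at the -y end of the empty bay, rad: 0 shut (handle leans 0.35 rad inward), 1.35 fully outward; starts above 1.25. Swung inward, its nose comes over the panel end at about 0.8 to 0.3 rad and presses it down; shut, that end is home. Firm stops at both ends; it stays where it is left. Its handle (12 wide, 7 mm thick, cap 16 x 9 x 10 mm at the end) reaches 58 mm from the hinge.
- bay_other_left (a joint): Ejector lever at the +y end of the blue-handled board's bay, rad, 0 = shut. Stays shut.
- bay_other_right (a joint): Ejector lever at the -y end of the blue-handled board's bay, rad, 0 = shut. Stays shut.
- tumbler1: White candle glass with a wooden wick, 78 mm across, 88 mm tall (wick to 93), standing left of the controller. Origin: centre of its underside. A bystander.
- tumbler2: As tumbler1. Origin: centre of its underside. A bystander.
- tumbler3: As tumbler1. Origin: centre of its underside. A bystander.
- oil1: Amber fragrance bottle with a black cap, 48 mm across, 105 mm tall. Origin: centre of its underside. A bystander.
- oil2: As oil1. Origin: centre of its underside. A bystander.
- labels: Roll of paper labels, 68 mm across, 40 mm tall, lying flat. Origin: centre of its underside. A bystander.
- driver: Screwdriver with a red handle, 170 mm long, lying on the bench to the right of the controller. Origin: on its axis, at its middle. A bystander.
- screw_tray: Shallow steel tray, 100 x 62 x 18 mm, with the cover's screws, to the left of the controller. Origin: centre of its underside. A bystander.
Mind the look-alikes: they are no part of the job. What is shaped like the board but brown or pink is not meant.

How it is judged (in metres and radians):
On the way, in this order (a step that is already met when the one before it is completed fails the run):
1. the board is pried free in its old bay: both levers there beyond 1.25 rad, the board at least 4 mm above its seat, the gripper off it (value of joint each of bay_old_left, bay_old_right above 1.25 rad and z of board in the frame of bay_old_seat between 0.004 and 0.015 m and horizontal distance between board and bay_old_seat below 0.01 m and contact force between the fingers and board below 0.5 N), for 0.2 s.
2. the board stands in the new bay's guides, let go, 3 to 12 mm above its seat (z of board in the frame of bay_new_seat between 0.003 and 0.012 m and horizontal distance between board and bay_new_seat below 0.006 m and angle between the z axis of board and the z axis of bay_new_seat, either way round below 0.08 rad and contact force between the fingers and board below 0.5 N), for 0.2 s.
At the end, for the whole second after the job is handed in: The orange-handled board is fully home in the bay that was empty (origin within 1.5 mm of the seat's height and 6 mm of it sideways, level within 0.02 rad), at rest, and both levers of that bay are shut (below 0.03 rad) (z of board in the frame of bay_new_seat between -0.002 and 0.0015 m and horizontal distance between board and bay_new_seat below 0.006 m and angle between the z axis of board and the z axis of bay_new_seat, either way round below 0.02 rad and value of joint each of bay_new_left, bay_new_right below 0.03 rad and linear speed of board below 0.01 m/s); the robot touches nothing.
It fails at once if an ejector lever is pushed with more than 25 N (contact force between any of the fingers, the arm and bay_old_left above 25 N or contact force between any of the fingers, the arm and bay_old_right above 25 N or contact force between any of the fingers, the arm and bay_new_left above 25 N or contact force between any of the fingers, the arm and bay_new_right above 25 N or contact force between any of the fingers, the arm and bay_other_left above 25 N or contact force between any of the fingers, the arm and bay_other_right above 25 N).
It fails at once if the board itself is pulled or pressed (more than 6 N from the robot) while it is less than 3 mm above its seat in either bay (contact force between any of the fingers, the arm and board above 6 N and ((z of board in the frame of bay_old_seat below 0.003 m and horizontal distance between board and bay_old_seat below 0.02 m) or (z of board in the frame of bay_new_seat below 0.003 m and horizontal distance between board and bay_new_seat below 0.02 m))).
It fails at once if the board is let go more than 16 mm above seat height (z of board in the frame of bay_old_seat above 0.016 m and contact force between the fingers and board below 0.1 N).
It fails at once if the blue-handled board is moved more than 4 mm or one of its levers beyond 0.2 rad (distance of neighbour from where it was at the start of the episode above 0.004 m or value of joint any of bay_other_left, bay_other_right above 0.2 rad).
It fails at once if a bystander on the bench is moved more than 20 mm (distance of any of tumbler1, tumbler2, tumbler3, oil1, oil2, labels, driver, screw_tray from where it was at the start of the episode above 0.02 m).
It also fails if it takes over 72 s, if anything falls off the work surface, if the arm or the gripper's body presses on something with over 40 N, if the wrist force passes 120 N, or if a joint passes its speed limit or range.

## Working session

There is one attempt and no reset: what is moved stays moved. The work goes in short steps, Python scripts to look and compute and a tool call to move; the robot and the scene stay as the last step left them, time stands still between calls to the robot, and variables do not carry over. Pictures are saved under pics/ and viewed, about 8 in all and at most 12, crops included, and the job is handed in when it is done.

Besides the shell and the picture viewer there is one more tool, called after "Request:" in YAML: its name, and indented under it one key for each argument. move_arm: Moves the arm, as the interface text tells. Its arguments: {"type":"object","properties":{"series":{"type":"array"},"claw":{"type":"number"}},"required":["series"]}

```bash
mkdir -p pics; python3 - <<'E'
from cell import *
import cv2,numpy as np
s=read_state();print(s)
for n in("scene","top"):
    cv2.imwrite(f"pics/{n}0.png",get_image(n)); m=camera_model(n); print(n,m["fov_y"],m["cx"],m["cy"],np.round(m["pose"],4).tolist(),[k for k in m])
E
```

```text
{'clock': 0.0, 'qpos': array([ 1.13422976,  0.62931943,  0.03845793,  1.5183521 , -0.02697284,
        0.99629058, -0.019989  ]), 'qd': array([-1.52440896e-03,  1.60555051e-04,  1.24711723e-03, -4.08567266e-04,
        3.50977996e-04,  8.13370105e-06,  1.31249296e-03]), 'tau': array([ 1.54872018e-04, -5.63395858e+01,  1.22634351e+00, -1.93446833e+01,
        1.10880670e-02,  1.04918561e-02, -6.51873094e-06]), 'eef_pos': array([ 235.30467133, -605.25887188,  230.41176629]), 'tool_rot': array([-3.13974237e+00,  5.48182073e-05,  3.70779829e-01]), 'force': array([ 0.67292607,  0.23882675, -0.15535752]), 'torque': array([ 0.02633892, -0.04706632, -0.00036449]), 'width': 85.60516787926493}
scene 49.832566525649106 279.69448943319105 215.15318199727966 [[-0.4524, 0.6229, -0.6382, 1315.9823], [0.8917, 0.3035, -0.3359, 456.0023], [-0.0155, -0.721, -0.6927, 946.8369], [0.0, 0.0, 0.0, 1.0]] ['fov_y', 'cx', 'cy', 'pose']
top 43.150637803544925 280.1990446208884 203.16350699282086 [[0.0289, -0.9968, 0.0749, 433.606], [-0.9994, -0.0302, -0.0155, 52.6884], [0.0177, -0.0744, -0.9971, 1761.8063], [0.0, 0.0, 0.0, 1.0]] ['fov_y', 'cx', 'cy', 'pose']
```

View pics/scene0.png

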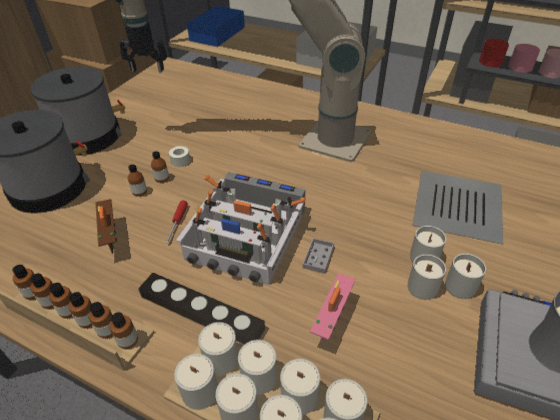

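View pics/top0.png

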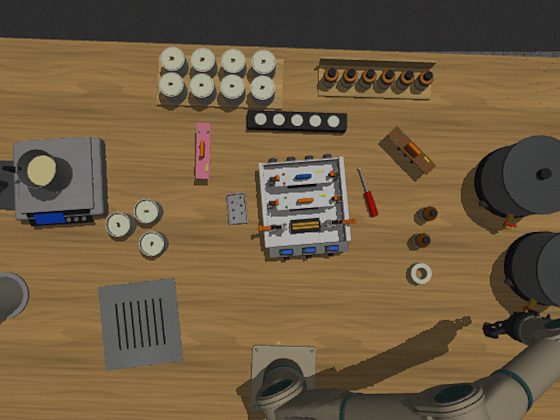

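The scene holds three candidates:
- The middle-bay board with the orange handle, at top (305,201).
- The brown one at (410,150).
- The pink one at (203,150).

The middle-bay board fits: it is aluminium and sits in the controller. The empty bay is the near one, at (305,225). I'll confirm with a crop.

```bash
python3 - <<'E'
import cv2,numpy as np
a=cv2.imread("pics/top0.png")[145:265,245:365]; b=cv2.imread("pics/scene0.png")[165:285,175:315]
a=cv2.resize(a,None,fx=5,fy=5,interpolation=cv2.INTER_CUBIC);cv2.imwrite("pics/c1.png",a)
b=cv2.resize(b,None,fx=5,fy=5,interpolation=cv2.INTER_CUBIC);cv2.imwrite("pics/c2.png",b)
E
```

```text
(no output)
```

View pics/c1.png

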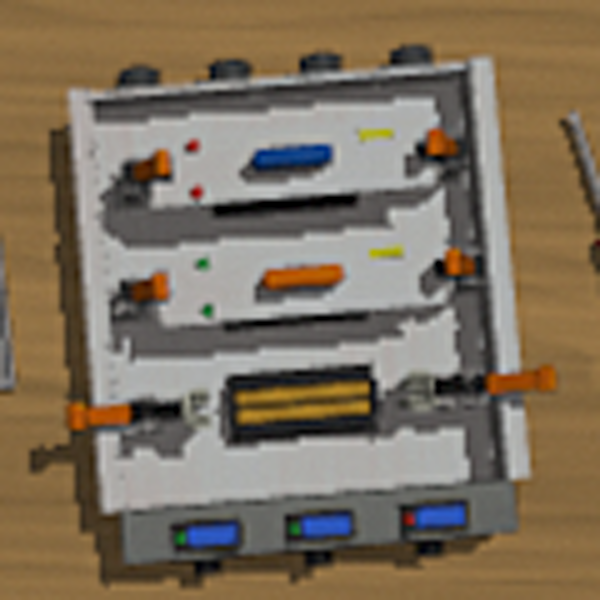

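View pics/c2.png

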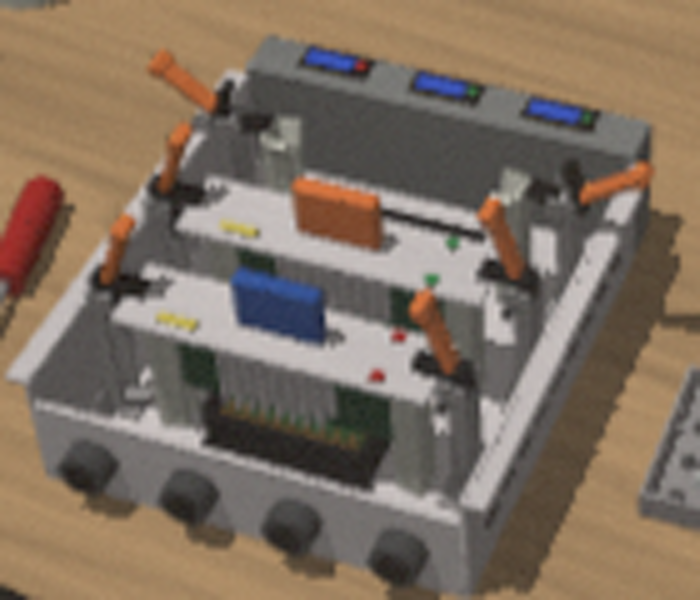

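The crops confirm it: the orange-handled board is in the middle bay, the blue one in the far bay, and the empty bay with its levers out is on the robot's side. Next I measure.

```bash
cat > h.py <<'E'
import cv2,numpy as np
from cell import *
def cam(n):
    m=camera_model(n);P=np.array(m["pose"]);return P[:3,:3],P[:3,3],210/np.tan(np.radians(m["fov_y"]/2)),m["cx"],m["cy"]
def ray(n,u,v):
    R,t,f,cx,cy=cam(n);d=R@np.array([(u-cx)/f,(v-cy)/f,1]);return t,d
def onz(n,u,v,z):
    t,d=ray(n,u,v);return t+d*(z-t[2])/d[2]
def tri(uv):
    A=np.zeros((3,3));b=np.zeros(3)
    for n,(u,v) in uv.items():
        t,d=ray(n,u,v);d/=np.linalg.norm(d);M=np.eye(3)-np.outer(d,d);A+=M;b+=M@t
    p=np.linalg.solve(A,b);return p,[round(float(np.linalg.norm(np.cross(ray(n,*uv[n])[1]/np.linalg.norm(ray(n,*uv[n])[1]),p-ray(n,*uv[n])[0]))),1) for n in uv]
def proj(n,p):
    R,t,f,cx,cy=cam(n);c=R.T@(np.array(p)-t);return c[0]/c[2]*f+cx,c[1]/c[2]*f+cy
def blobs(img,lo,hi,box,amin=6):
    x0,y0,x1,y1=box;h=cv2.cvtColor(img[y0:y1,x0:x1],cv2.COLOR_BGR2HSV);m=cv2.inRange(h,lo,hi)
    n,l,s,c=cv2.connectedComponentsWithStats(m)
    out=[]
    for i in range(1,n):
        if s[i,4]>=amin:
            pts=np.argwhere(l==i)[:,::-1].astype(float);w=np.linalg.eigh(np.cov(pts.T))[1][:,1]
            out.append((round(c[i,0]+x0,2),round(c[i,1]+y0,2),int(s[i,4]),round(float(np.arctan2(w[1],w[0])),3)))
    return out
OR=((5,150,110),(15,255,255));BL=((105,140,60),(125,255,255))
E
python3 - <<'E'
from h import *
T=cv2.imread("pics/top0.png");S=cv2.imread("pics/scene0.png")
for n,I,b in(("top",T,(250,150,365,245)),("scene",S,(195,170,310,270))):
    print(n,"O",blobs(I,*OR,b));print(n,"B",blobs(I,*BL,b))
E
```

```text
top O [(np.float64(332.6), np.float64(173.05), 20, 0.801), (np.float64(277.0), np.float64(177.17), 12, 1.225), (np.float64(335.78), np.float64(197.17), 18, -2.656), (np.float64(305.0), np.float64(199.91), 45, 3.081), (np.float64(276.5), np.float64(202.0), 10, 1.571), (np.float64(349.14), np.float64(220.86), 49, 3.032), (np.float64(263.73), np.float64(227.81), 52, 3.077)]
top B [(np.float64(303.42), np.float64(175.8), 50, 3.054)]
scene O [(np.float64(210.84), np.float64(180.54), 56, -2.464), (np.float64(209.62), np.float64(194.38), 24, 1.909), (np.float64(297.91), np.float64(201.17), 46, 2.794), (np.float64(241.94), np.float64(206.87), 156, -2.725), (np.float64(274.87), np.float64(211.62), 45, 1.177), (np.float64(198.82), np.float64(210.18), 17, 2.096), (np.float64(196.22), np.float64(218.0), 9, 1.957), (np.float64(261.1), np.float64(230.1), 48, 1.088)]
scene B [(np.float64(240.52), np.float64(176.56), 25, -2.96), (np.float64(262.69), np.float64(181.62), 26, -2.945), (np.float64(285.5), np.float64(186.89), 28, -2.945), (np.float64(229.7), np.float64(221.96), 56, -2.885)]
```

```bash
python3 - <<'E'
from h import *
p,e=tri({"top":(305.0,200.2),"scene":(242,206.8)});q,e2=tri({"top":(303.42,175.8),"scene":(230.,221.)});print(p,e,q,e2)
o=onz("top",305,200.2,125);b=onz("top",303.42,175.8,125);print(o,b,b-o,np.linalg.norm(b-o),"yaw",np.arctan2((b-o)[1],(b-o)[0]))
# empty bay levers: outward, blob centre mid handle r~38 (phi=1.0) z=96+20
l=onz("top",263.73,227.81,116);r=onz("top",349.14,220.86,116);d=l-r;print("new",l,r,(l+r)/2,np.linalg.norm(d),"yaw",np.arctan2(d[1],d[0])-np.pi/2)
# chassis base corners top crop: plate corners z=78
for c in((70,92),(490,58),(528,475),(103,512)): print(onz("top",245+c[0]/5,145+c[1]/5,78).round(1))
# shut-lever caps of old bay
print("caps",onz("top",276.5,202,150),onz("top",335.78,197.17,148))
E
```

```text
[569.04656288 -50.39736071 119.60900581] [0.9, 0.9] [642.90918077 -42.14665384 134.857787  ] [0.4, 0.4]
[568.14714441 -49.25340278 125.        ] [643.99178599 -42.40837326 125.        ] [75.84464159  6.84502952  0.        ] 76.15289939594412 yaw 0.09000682191023537
new [479.2835801   75.83097806 116.        ] [ 508.66771466 -188.69625863  116.        ] [493.97564738 -56.43264028 116.        ] 266.15425286106307 yaw 0.11062816644295004
[685.5  97.9  78. ]
[ 716.  -170.6   78. ]
[ 449.8 -200.1   78. ]
[418.7  68.5  78. ]
caps [557.96004639  38.96567611 150.        ] [ 578.40212319 -141.69761847  148.        ]
```

Request:
move_arm:
  series:
    - [[0.05,-0.034,0],-0.16]
    - [[0.1,-0.068,0],-0.33]
    - [[0.15,-0.102,0],-0.5]
    - [[0.2,-0.136,0],-0.67]
    - [[0.25,-0.17,0],-0.84]
  claw: 0

```text
clock: 0.72
eef_pos: [407.5, -354.5, 230.6]
tool_rot: [-3.14, -0.001, 1.216]
force: [-0.9, -0.8, 1.0]
width: 0.4
```

```bash
cat > go.py <<'E'
import sys
from h import *
from scipy.spatial.transform import Rotation as Ro
# bay frame: seat old, yaw
SO=np.array([568.8,-50.0,96.]);YAW=0.11
def w(bx,by,bz): # bay coords (old seat origin) -> world
    c,s=np.cos(YAW),np.sin(YAW);return SO+np.array([c*bx-s*by,s*bx+c*by,bz])
def show(bx=None,by=None,bz=None):
    s=read_state();c,q=np.cos(YAW),np.sin(YAW);d=s["eef_pos"]-SO
    print("t",round(s["clock"],2),"bay xyz",np.round([c*d[0]+q*d[1],-q*d[0]+c*d[1],d[2]],1),"rot",np.round(s["tool_rot"],3),"width",round(s["width"],1))
    R=Ro.from_euler("xyz",s["tool_rot"]).as_matrix()
    B=np.array([[c,-q,0],[q,c,0],[0,0,1]]);print("F bay",np.round(B.T@s["force"],1),"tq",np.round(B.T@s["torque"],2))
    if bx is not None:
        print("shift m",np.round(R.T@(w(bx,by,bz)-s["eef_pos"])/1000,4),"turn",round(s["tool_rot"][2]-(np.pi/2+YAW),3))
if __name__=="__main__": show(*map(float,sys.argv[1:]))
E
python3 go.py 0 -58 130
```

```text
t 0.72 bay xyz [-193.7 -285.   134.6] rot [-3.140e+00 -1.000e-03  1.216e+00] width 0.4
F bay [-1.  -0.7  1. ] tq [-0.05 -0.09  0.07]
shift m [0.2897 0.0715 0.0049] turn -0.465
```

Request:
move_arm:
  series:
    - [[0.058,0.014,0.001],-0.12]
    - [[0.116,0.029,0.002],-0.24]
    - [[0.174,0.043,0.003],-0.36]
    - [[0.232,0.057,0.004],-0.465]
    - [[0.2897,0.0715,0.005],-0.465]

```text
clock: 1.35
eef_pos: [575.7, -106.2, 225.6]
tool_rot: [-3.14, -0.002, 1.682]
force: [2.5, -0.0, -0.7]
width: -0.0
```

```bash
python3 go.py 0 -60 62; python3 - <<'E'
from h import *
S=get_image("scene");T=get_image("top")
a=cv2.resize(S[150:270,180:320],None,fx=4,fy=4,interpolation=cv2.INTER_CUBIC);b=cv2.resize(T[140:260,250:360],None,fx=4,fy=4,interpolation=cv2.INTER_CUBIC)
s=np.hstack([a,b])[:,:800] if 0 else cv2.resize(np.hstack([a,b]),(800,384));cv2.imwrite("pics/d1.png",s)
E
```

```text
t 1.35 bay xyz [  0.7 -56.7 129.6] rot [-3.140e+00 -2.000e-03  1.682e+00] width -0.0
F bay [ 2.5 -0.3 -0.7] tq [ 0.   -0.09 -0.02]
shift m [-0.0035 -0.0006  0.0676] turn 0.001
```

View pics/d1.png

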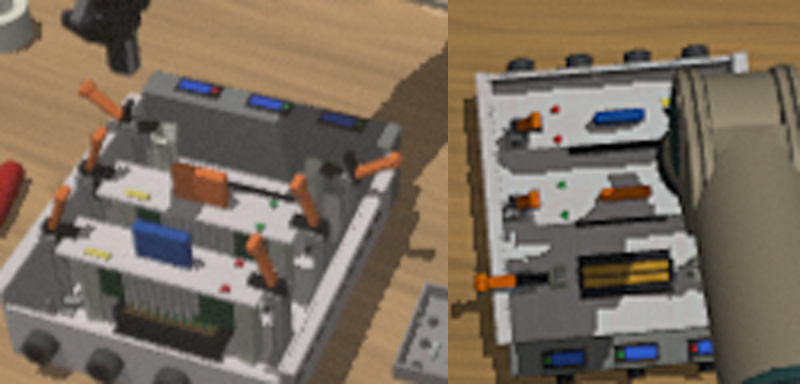

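Request:
move_arm:
  series:
    - [[-0.001,-0.0006,0.04],0]
    - [[-0.001,-0.0006,0.07],0]
    - [[-0.001,-0.0006,0.085],0]
    - [[-0.001,-0.0006,0.085],0]

```text
clock: 1.95
eef_pos: [577.7, -99.0, 140.0]
tool_rot: [3.14, -0.008, 1.692]
force: [0.1, -0.9, 2.0]
width: -0.5
```

```bash
python3 go.py 0 -66 44
```

```text
t 1.95 bay xyz [  3.5 -49.7  44. ] rot [ 3.14  -0.008  1.692] width -0.5
F bay [ 0.  -0.9  2. ] tq [-0.   -0.02 -0.03]
shift m [-0.0163 -0.0037 -0.0001] turn 0.011
```

Request:
move_arm:
  series:
    - [[0,0,0],0]
    - [[0,0,0],0]

```text
clock: 2.2
eef_pos: [578.4, -99.3, 141.1]
tool_rot: [3.138, -0.007, 1.692]
force: [-0.7, -0.2, 0.2]
width: -0.4
```

```bash
python3 go.py 0 -64 44
```

```text
t 2.2 bay xyz [  4.1 -50.   45.1] rot [ 3.138 -0.007  1.692] width -0.4
F bay [-0.7 -0.2  0.2] tq [-0.03  0.01 -0.03]
shift m [-0.0139 -0.0043  0.001 ] turn 0.011
```

Request:
move_arm:
  series:
    - [[-0.007,-0.004,0.001],0.011]
    - [[-0.012,-0.004,0.001],0.011]
    - [[-0.014,-0.004,0.001],0.011]
    - [[-0.014,-0.004,0.001],0.011]

```text
clock: 2.7
eef_pos: [576.2, -113.9, 140.0]
tool_rot: [3.138, -0.007, 1.68]
force: [0.6, 0.2, -0.5]
width: -0.3
```

```bash
python3 go.py 0 -72 46
```

```text
t 2.7 bay xyz [  0.3 -64.4  44. ] rot [ 3.138 -0.007  1.68 ] width -0.3
F bay [ 0.7  0.1 -0.5] tq [0.   0.   0.06]
shift m [-0.0076 -0.0003 -0.0021] turn -0.0
```

Request:
move_arm:
  series:
    - [[-0.008,0,-0.001],0]
    - [[-0.017,0,-0.002],0]
    - [[-0.026,0,-0.004],0]
    - [[-0.034,0,-0.005],0]
    - [[-0.034,0,-0.005],0]

```text
clock: 3.32
eef_pos: [579.8, -149.3, 144.7]
tool_rot: [3.138, -0.006, 1.679]
force: [0.8, 0.1, 0.1]
width: -0.3
```

```bash
python3 go.py 0 -120 44;python3 - <<'E'
from h import *
S=get_image("scene")
cv2.imwrite("pics/d2.png",cv2.resize(S[150:270,180:320],None,fx=5,fy=5,interpolation=cv2.INTER_CUBIC))
E
```

```text
t 3.33 bay xyz [  0.1 -99.9  48.7] rot [ 3.138 -0.006  1.679] width -0.3
F bay [ 0.9 -0.   0.1] tq [-0.06  0.05  0.  ]
shift m [-0.0201 -0.      0.0046] turn -0.002
```

View pics/d2.png

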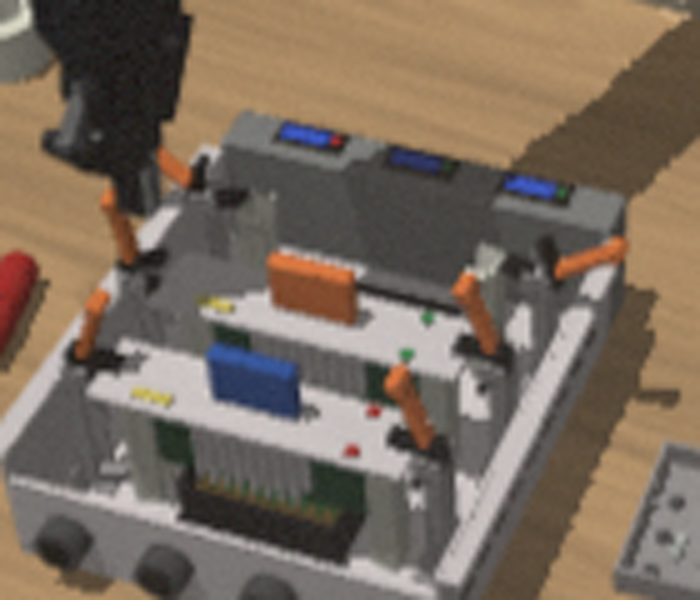

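The finger at (140,200) is pushing the right lever, which now leans slightly outward. I'll continue along its arc.

Request:
move_arm:
  series:
    - [[-0.007,0,0.001],0]
    - [[-0.014,0,0.003],0]
    - [[-0.019,0,0.005],0]
    - [[-0.023,0,0.008],0]
    - [[-0.023,0,0.008],0]

```text
clock: 4.0
eef_pos: [582.0, -172.6, 136.2]
tool_rot: [3.139, -0.006, 1.679]
force: [0.0, -0.2, 0.4]
width: 0.2
```

```bash
python3 go.py 0 -133 32
```

```text
t 4.0 bay xyz [  -0.3 -123.3   40.2] rot [ 3.139 -0.006  1.679] width 0.2
F bay [ 0.  -0.2  0.4] tq [ 0.02  0.   -0.02]
shift m [-0.0098  0.0003  0.0081] turn -0.002
```

Request:
move_arm:
  series:
    - [[-0.002,0,0.002],0]
    - [[-0.0045,0,0.0045],0]
    - [[-0.006,0,0.0065],0]
    - [[-0.006,0,0.0065],0]

```text
clock: 4.5
eef_pos: [582.9, -178.7, 129.8]
tool_rot: [3.139, -0.006, 1.678]
force: [1.2, 1.2, 3.3]
width: -0.1
```

```bash
python3 go.py 0 -133 32
```

```text
t 4.5 bay xyz [-1.000e-01 -1.295e+02  3.380e+01] rot [ 3.139 -0.006  1.678] width -0.1
F bay [1.3 1.  3.3] tq [ 0.09 -0.02  0.01]
shift m [-0.0035  0.0001  0.0018] turn -0.002
```

Request:
move_arm:
  series:
    - [[-0.0012,0,0.0015],0]
    - [[-0.0024,0,0.003],0]
    - [[-0.0036,0,0.0045],0]
    - [[-0.0036,0,0.0045],0]

```text
clock: 5.0
eef_pos: [583.3, -182.4, 125.1]
tool_rot: [3.139, -0.006, 1.678]
force: [0.9, 0.7, 1.5]
width: 0.3
```

```bash
python3 go.py
```

```text
t 5.0 bay xyz [-1.000e-01 -1.332e+02  2.910e+01] rot [ 3.139 -0.006  1.678] width 0.3
F bay [1.  0.6 1.5] tq [ 0.08 -0.01  0.03]
```

Request:
move_arm:
  series:
    - [[-0.001,0,0.0015],0]
    - [[-0.002,0,0.003],0]
    - [[-0.002,0,0.003],0]

```text
clock: 5.38
eef_pos: [583.5, -184.6, 121.8]
tool_rot: [3.139, -0.006, 1.678]
force: [0.5, 1.5, 1.3]
width: 0.1
```

```bash
python3 go.py
```

```text
t 5.38 bay xyz [  -0.2 -135.4   25.8] rot [ 3.139 -0.006  1.678] width 0.1
F bay [0.6 1.4 1.3] tq [ 0.05 -0.11  0.03]
```

Request:
move_arm:
  series:
    - [[-0.001,0,0.0015],0]
    - [[-0.002,0,0.003],0]
    - [[-0.002,0,0.003],0]

```text
clock: 5.75
eef_pos: [583.9, -185.0, 120.7]
tool_rot: [3.138, -0.007, 1.679]
force: [-5.0, 4.7, 17.0]
width: -0.1
```

```bash
python3 go.py;python3 - <<'E'
from h import *
S=get_image("scene")
cv2.imwrite("pics/d3.png",cv2.resize(S[150:250,180:310],None,fx=6,fy=6,interpolation=cv2.INTER_CUBIC))
E
```

```text
t 5.75 bay xyz [   0.2 -135.8   24.7] rot [ 3.138 -0.007  1.679] width -0.1
F bay [-4.4  5.2 17. ] tq [0.92 0.8  0.01]
```

View pics/d3.png

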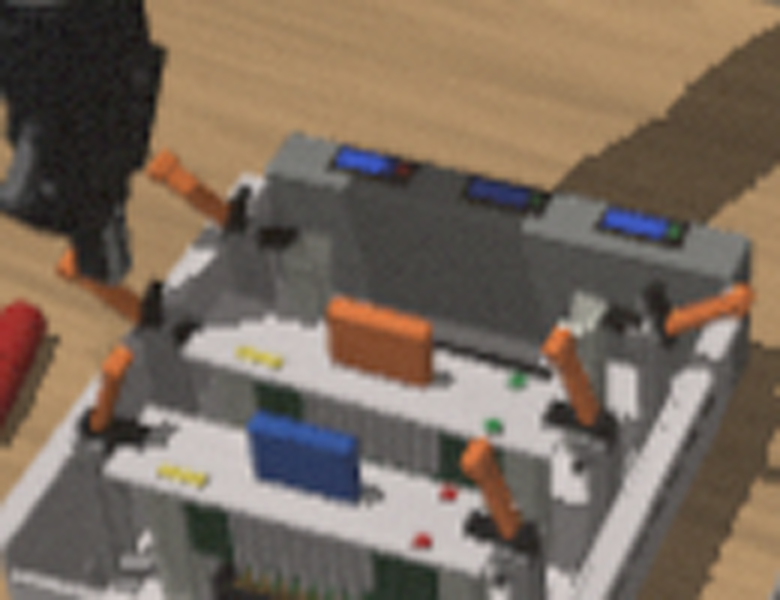

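The right lever is fully out: the bar from (65,262) to (140,312) is parallel to the empty bay's open lever. Next I cross over to the left lever.

Request:
move_arm:
  series:
    - [[0.001,0,-0.015],0]
    - [[0.015,0,-0.038],0]
    - [[0.07,0,-0.038],0]
    - [[0.13,0,-0.038],0]
    - [[0.17,0,-0.038],0]

```text
clock: 6.42
eef_pos: [565.0, -12.0, 161.1]
tool_rot: [3.137, -0.008, 1.682]
force: [-0.5, 0.0, 1.1]
width: 0.2
```

Request:
move_arm:
  series:
    - [[0,0,0],0]
    - [[0,0,0],0]

```text
clock: 6.68
eef_pos: [565.3, -12.0, 161.9]
tool_rot: [3.136, -0.007, 1.683]
force: [0.2, -0.4, 0.2]
width: -0.2
```

```bash
python3 go.py 0 60 46
```

```text
t 6.67 bay xyz [ 0.7 38.2 65.9] rot [ 3.136 -0.007  1.683] width -0.2
F bay [ 0.1 -0.5  0.2] tq [-0.02  0.01  0.01]
shift m [ 0.0216 -0.0007  0.02  ] turn 0.002
```

Request:
move_arm:
  series:
    - [[0.012,-0.0007,0.005],0]
    - [[0.02,-0.0007,0.014],0]
    - [[0.022,-0.0007,0.02],0]
    - [[0.028,-0.0007,0.02],0]
    - [[0.036,-0.0007,0.019],0]

```text
clock: 7.3
eef_pos: [560.6, 23.8, 143.0]
tool_rot: [3.137, -0.007, 1.682]
force: [0.3, -2.2, 1.5]
width: -0.1
```

Request:
move_arm:
  series:
    - [[0.009,0,-0.001],0]
    - [[0.018,0,-0.002],0]
    - [[0.028,0,-0.002],0]
    - [[0.038,0,-0.002],0]
    - [[0.038,0,-0.002],0]

```text
clock: 7.92
eef_pos: [556.0, 63.5, 145.2]
tool_rot: [3.137, -0.008, 1.684]
force: [-0.5, -0.2, -0.3]
width: 0.1
```

```bash
python3 go.py 0 130 42.5
```

```text
t 7.92 bay xyz [ -0.2 114.2  49.2] rot [ 3.137 -0.008  1.684] width 0.1
F bay [-0.5 -0.2 -0.3] tq [-0.04  0.02  0.03]
shift m [0.0157 0.0002 0.0069] turn 0.003
```

Request:
move_arm:
  series:
    - [[0.008,0,0.003],0]
    - [[0.015,0,0.0065],0]
    - [[0.019,0,0.0095],0]
    - [[0.0225,0,0.0125],0]
    - [[0.0225,0,0.0125],0]

```text
clock: 8.55
eef_pos: [553.3, 86.6, 132.6]
tool_rot: [3.137, -0.009, 1.685]
force: [-1.0, -0.3, 0.5]
width: -0.2
```

```bash
python3 go.py 0 142 31
```

```text
t 8.55 bay xyz [ -0.4 137.5  36.6] rot [ 3.137 -0.009  1.685] width -0.2
F bay [-1.  -0.2  0.5] tq [-0.12 -0.05  0.04]
shift m [0.0045 0.0004 0.0057] turn 0.004
```

Request:
move_arm:
  series:
    - [[0.0012,0,0.0015],0]
    - [[0.0024,0,0.003],0]
    - [[0.0024,0,0.003],0]

```text
clock: 8.93
eef_pos: [553.1, 89.3, 129.6]
tool_rot: [3.137, -0.009, 1.685]
force: [0.6, -1.3, 0.3]
width: -0.2
```

Request:
move_arm:
  series:
    - [[0.0008,0,0.0012],0]
    - [[0.0016,0,0.0024],0]
    - [[0.0016,0,0.0024],0]

```text
clock: 9.3
eef_pos: [552.9, 91.2, 127.2]
tool_rot: [3.137, -0.01, 1.685]
force: [-0.6, -1.2, 0.8]
width: -0.2
```

```bash
python3 go.py 0 142 31
```

```text
t 9.3 bay xyz [ -0.3 142.1  31.2] rot [ 3.137 -0.01   1.685] width -0.2
F bay [-0.7 -1.2  0.8] tq [-0.2   0.05  0.03]
shift m [-0.0001  0.0003  0.0002] turn 0.004
```

Request:
move_arm:
  series:
    - [[0.0006,0,0.0012],0]
    - [[0.0012,0,0.002],0]
    - [[0.0012,0,0.002],0]

```text
clock: 9.68
eef_pos: [553.1, 91.4, 126.6]
tool_rot: [3.136, -0.008, 1.684]
force: [-3.2, -3.8, 14.5]
width: 0.1
```

```bash
python3 go.py 0 142 31
```

```text
t 9.68 bay xyz [-1.000e-01  1.423e+02  3.060e+01] rot [ 3.136 -0.008  1.684] width 0.1
F bay [-3.6 -3.5 14.5] tq [-0.66  0.73  0.03]
shift m [-0.0003  0.0001 -0.0004] turn 0.004
```

Request:
move_arm:
  series:
    - [[-0.001,0,-0.015],0]
    - [[-0.01,0,-0.035],0]
    - [[-0.02,0,-0.05],0]
    - [[-0.02,0,-0.05],0]

```text
clock: 10.18
eef_pos: [556.1, 70.2, 177.6]
tool_rot: [3.133, -0.008, 1.682]
force: [-0.1, -0.1, 0.0]
width: 0.7
```

```bash
python3 go.py;python3 - <<'E'
from h import *
S=get_image("scene");b=(195,170,310,270)
print(blobs(S,*OR,b),blobs(S,*BL,b))
cv2.imwrite("pics/d4.png",cv2.resize(S[150:250,180:310],None,fx=6,fy=6,interpolation=cv2.INTER_CUBIC))
c=w=None
import go
for h in(22,28.5): print(h,proj("scene",go.w(0,0,h)))
E
```

```text
t 10.18 bay xyz [  0.6 120.9  81.6] rot [ 3.133 -0.008  1.682] width 0.7
F bay [-0.1 -0.1  0. ] tq [ 0.01  0.03 -0.02]
[(np.float64(211.0), np.float64(180.62), 53, -2.461), (np.float64(198.71), np.float64(198.47), 38, -2.48), (np.float64(242.52), np.float64(205.25), 163, -2.715), (np.float64(296.83), np.float64(201.56), 36, 2.813), (np.float64(197.93), np.float64(213.0), 28, 1.902), (np.float64(295.25), np.float64(219.25), 8, 2.136), (np.float64(286.18), np.float64(221.27), 22, 2.915), (np.float64(261.15), np.float64(229.89), 55, 1.143)] [(np.float64(240.52), np.float64(176.56), 25, -2.96), (np.float64(262.69), np.float64(181.62), 26, -2.945), (np.float64(229.81), np.float64(222.05), 58, -2.879)]
22 (np.float64(242.56001495650298), np.float64(207.2355014405623))
28.5 (np.float64(242.38517124282453), np.float64(205.4645092435725))
```

View pics/d4.png

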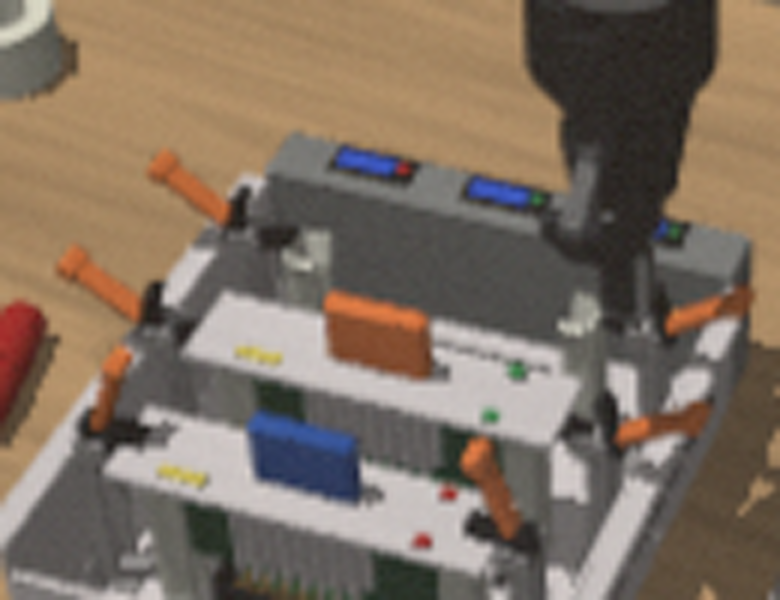

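Both levers are out, at (100,280) and (665,425), and the board has risen about 6 mm. Now I go for the handle.

Request:
move_arm:
  series:
    - [[-0.05,-0.0006,-0.01],0]
    - [[-0.09,-0.0006,-0.01],0]
    - [[-0.115,-0.0006,-0.01],0]
    - [[-0.121,-0.0006,-0.01],0]
    - [[-0.121,-0.0006,-0.01],0]
  claw: 0.5

```text
clock: 10.85
eef_pos: [568.0, -48.4, 185.3]
tool_rot: [3.136, -0.009, 1.684]
force: [-0.7, 0.1, -0.4]
width: 42.7
```

```bash
python3 go.py 0 0 19
```

```text
t 10.85 bay xyz [-0.6  1.6 89.3] rot [ 3.136 -0.009  1.684] width 42.7
F bay [-0.7  0.2 -0.4] tq [-0.01 -0.06 -0.01]
shift m [-0.0023  0.0002  0.0703] turn 0.003
```

Request:
move_arm:
  series:
    - [[-0.001,0.0002,0.025],0.003]
    - [[-0.002,0.0002,0.048],0.003]
    - [[-0.0023,0.0002,0.065],0.003]
    - [[-0.0023,0.0002,0.0705],0.003]
    - [[-0.0023,0.0002,0.0705],0.003]

```text
clock: 11.48
eef_pos: [568.9, -49.4, 114.7]
tool_rot: [3.136, -0.01, 1.682]
force: [-0.3, -0.4, 2.0]
width: 42.8
```

```bash
python3 go.py 0 0 19
```

```text
t 11.47 bay xyz [ 0.2  0.6 18.7] rot [ 3.136 -0.01   1.682] width 42.8
F bay [-0.3 -0.4  2. ] tq [ 0.02 -0.03  0.02]
shift m [-0.0006 -0.0002 -0.0003] turn 0.001
```

Request:
move_arm:
  series:
    - [[0,0,0],0]
    - [[0,0,0],0]
    - [[0,0,0],0]
    - [[0,0,0],0]
  claw: 0

```text
clock: 11.98
eef_pos: [569.5, -49.3, 115.5]
tool_rot: [3.134, -0.01, 1.682]
force: [-0.0, 0.9, 4.3]
width: 11.0
```

```bash
python3 go.py 0 0 19
```

```text
t 11.97 bay xyz [ 0.8  0.6 19.5] rot [ 3.134 -0.01   1.682] width 11.0
F bay [0.1 0.9 4.3] tq [ 0.18  0.03 -0.05]
shift m [-0.0006 -0.0008  0.0005] turn 0.001
```

```bash
python3 go.py 0.8 0.6 152
```

```text
t 11.97 bay xyz [ 0.8  0.6 19.5] rot [ 3.134 -0.01   1.682] width 11.0
F bay [0.1 0.9 4.3] tq [ 0.18  0.03 -0.05]
shift m [ 0.0013  0.001  -0.1325] turn 0.001
```

Request:
move_arm:
  series:
    - [[0,0,-0.005],0]
    - [[0.0002,0.0001,-0.02],0]
    - [[0.0005,0.0003,-0.045],0]
    - [[0.0008,0.0006,-0.075],0]
    - [[0.001,0.0008,-0.1],0]

```text
clock: 12.6
eef_pos: [569.2, -49.3, 217.0]
tool_rot: [3.135, -0.01, 1.682]
force: [0.3, 0.4, -3.4]
width: 10.8
```

```bash
python3 go.py 0.8 0.6 152
```

```text
t 12.6 bay xyz [  0.5   0.6 121. ] rot [ 3.135 -0.01   1.682] width 10.8
F bay [ 0.3  0.3 -3.4] tq [-0.06  0.   -0.03]
shift m [ 0.0003  0.0005 -0.031 ] turn 0.001
```

Request:
move_arm:
  series:
    - [[0.0003,0.0005,-0.02],0]
    - [[0.0003,0.0,-0.031],0]
    - [[0.0003,-0.015,-0.031],0]
    - [[0.0003,-0.04,-0.031],0]
    - [[0.0003,-0.06,-0.031],0]

```text
clock: 13.22
eef_pos: [507.6, -56.1, 247.2]
tool_rot: [3.137, -0.01, 1.682]
force: [-0.4, -0.4, -3.7]
width: 11.0
```

Request:
move_arm:
  series:
    - [[0,-0.01,0],0]
    - [[0,-0.0145,0],0]
    - [[0,-0.0145,0],0]
    - [[0,-0.0145,0],0]

```text
clock: 13.72
eef_pos: [493.9, -57.6, 247.1]
tool_rot: [3.136, -0.01, 1.682]
force: [0.3, 0.1, -3.2]
width: 10.6
```

```bash
python3 go.py -74.2 0.6 40; python3 - <<'E'
from h import *
S=get_image("scene");T=get_image("top")
print(blobs(S,*OR,(195,130,310,270),12),blobs(T,*OR,(240,130,375,280),12))
a=cv2.resize(S[110:250,180:320],(600,600),interpolation=cv2.INTER_CUBIC)
cv2.imwrite("pics/d5.png",a)
E
```

```text
t 13.72 bay xyz [-75.3   0.7 151.1] rot [ 3.136 -0.01   1.682] width 10.6
F bay [ 0.3  0.  -3.2] tq [-0.02 -0.02  0.03]
shift m [-0.0012  0.0005  0.1111] turn 0.001
[(np.float64(256.3), np.float64(150.47), 53, 1.487), (np.float64(210.87), np.float64(180.62), 55, -2.474), (np.float64(198.58), np.float64(198.33), 36, -2.481), (np.float64(297.98), np.float64(201.14), 50, 2.76), (np.float64(197.93), np.float64(213.0), 28, 1.902), (np.float64(290.44), np.float64(220.08), 50, 2.911), (np.float64(261.2), np.float64(229.76), 55, 1.15)] [(np.float64(332.6), np.float64(173.05), 20, 0.801), (np.float64(276.92), np.float64(177.31), 13, 1.385), (np.float64(371.67), np.float64(195.67), 15, 1.137), (np.float64(350.04), np.float64(196.47), 57, 3.036), (np.float64(260.27), np.float64(203.82), 51, 3.141), (np.float64(351.32), np.float64(220.42), 31, 2.946), (np.float64(263.25), np.float64(227.75), 48, 3.033)]
```

View pics/d5.png

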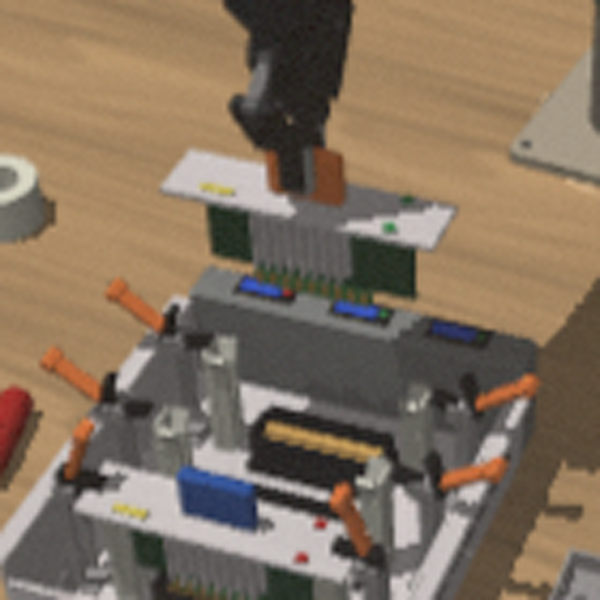

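The board hangs level above the empty bay's connector (320,440), between the open levers. Now lowering.

Request:
move_arm:
  series:
    - [[-0.0005,0.0005,0.02],0.001]
    - [[-0.0007,0.0008,0.045],0.001]
    - [[-0.0009,0.0009,0.06],0.001]
    - [[-0.001,0.001,0.066],0.001]
    - [[-0.001,0.001,0.066],0.001]

```text
clock: 14.45
eef_pos: [495.3, -57.7, 181.1]
tool_rot: [3.137, -0.01, 1.681]
force: [0.5, -0.0, -2.4]
width: 10.9
```

```bash
python3 go.py -74.2 0.6 40
```

```text
t 14.45 bay xyz [-73.9   0.4  85.1] rot [ 3.137 -0.01   1.681] width 10.9
F bay [ 0.5 -0.1 -2.4] tq [-0.06 -0.01 -0.03]
shift m [-0.0002 -0.0005  0.0451] turn 0.0
```

Request:
move_arm:
  series:
    - [[0,-0.0003,0.01],0]
    - [[0,-0.0003,0.02],0]
    - [[0,-0.0003,0.03],0]
    - [[0,-0.0003,0.038],0]
    - [[0,-0.0003,0.038],0]

```text
clock: 15.08
eef_pos: [494.6, -57.5, 142.3]
tool_rot: [3.138, -0.01, 1.681]
force: [0.8, -0.5, -3.9]
width: 10.9
```

```bash
python3 go.py -74.2 0.6 23
```

```text
t 15.07 bay xyz [-74.5   0.7  46.3] rot [ 3.138 -0.01   1.681] width 10.9
F bay [ 0.7 -0.5 -3.9] tq [-0.17  0.09 -0.02]
shift m [-0.0003  0.0003  0.0233] turn 0.0
```

Request:
move_arm:
  series:
    - [[-0.0002,0.0002,0.008],0]
    - [[-0.0003,0.0003,0.016],0]
    - [[-0.0003,0.0003,0.0225],0]
    - [[-0.0003,0.0003,0.0225],0]

```text
clock: 15.58
eef_pos: [494.6, -57.6, 119.2]
tool_rot: [3.139, -0.01, 1.681]
force: [-1.1, -0.7, -5.0]
width: 10.9
```

```bash
python3 go.py -74.2 0.6 19.5
```

```text
t 15.57 bay xyz [-74.6   0.6  23.2] rot [ 3.139 -0.01   1.681] width 10.9
F bay [-1.2 -0.6 -5. ] tq [-0.15  0.04  0.04]
shift m [-0.      0.0004  0.0037] turn 0.0
```

Next, 1 mm steps until the weight comes off.

Request:
move_arm:
  series:
    - [[0,0.0002,0.001],0]
    - [[0,0.0002,0.002],0]
    - [[0,0.0002,0.003],0]
    - [[0,0.0002,0.003],0]

```text
clock: 16.08
eef_pos: [494.9, -57.6, 116.2]
tool_rot: [3.139, -0.01, 1.681]
force: [-0.4, 0.2, -4.5]
width: 11.0
```

```bash
python3 go.py -74.2 0.6 19.5
```

```text
t 16.07 bay xyz [-74.3   0.6  20.2] rot [ 3.139 -0.01   1.681] width 11.0
F bay [-0.4  0.2 -4.5] tq [-0.24  0.01  0.02]
shift m [-0.      0.0001  0.0007] turn -0.0
```

Request:
move_arm:
  series:
    - [[0,0,0.0006],0]
    - [[0,0,0.0012],0]
    - [[0,0,0.0012],0]

```text
clock: 16.45
eef_pos: [494.9, -57.6, 115.0]
tool_rot: [3.139, -0.01, 1.681]
force: [0.0, -0.6, -3.7]
width: 11.0
```

```bash
python3 go.py -74.2 0.6 19.5
```

```text
t 16.45 bay xyz [-74.3   0.6  19. ] rot [ 3.139 -0.01   1.681] width 11.0
F bay [-0.  -0.6 -3.7] tq [-0.22 -0.09 -0.03]
shift m [ 0.      0.0001 -0.0005] turn -0.0
```

Request:
move_arm:
  series:
    - [[0,0,0.0005],0]
    - [[0,0,0.001],0]
    - [[0,0,0.001],0]

```text
clock: 16.82
eef_pos: [495.0, -57.6, 114.4]
tool_rot: [3.139, -0.01, 1.681]
force: [-2.1, -1.1, 2.7]
width: 10.8
```

```bash
python3 go.py -74.2 0.6 19.5
```

```text
t 16.82 bay xyz [-74.2   0.6  18.4] rot [ 3.139 -0.01   1.681] width 10.8
F bay [-2.2 -0.9  2.7] tq [-0.12  0.28 -0.01]
shift m [ 0.     -0.     -0.0011] turn 0.0
```

Request:
move_arm:
  series:
    - [[0,0,-0.0003],0]
    - [[0,0,-0.0003],0]
    - [[0,0,-0.0003],0]
    - [[0,0,-0.0003],0]
  claw: 0.45

```text
clock: 17.32
eef_pos: [495.1, -57.5, 114.7]
tool_rot: [3.139, -0.01, 1.681]
force: [0.3, 0.0, -0.1]
width: 38.4
```

```bash
python3 go.py -74.2 0.6 90
```

```text
t 17.32 bay xyz [-74.1   0.6  18.7] rot [ 3.139 -0.01   1.681] width 38.4
F bay [ 0.3  0.  -0.1] tq [0.02 0.03 0.01]
shift m [ 0.0007  0.0001 -0.0713] turn 0.0
```

```bash
python3 - <<'E'
from h import *;import go
c,s=np.cos(.11),np.sin(.11)
for n,u,v in(("newL",263.73,227.81),("newR",349.14,220.86),("oldL",260.27,203.82),("oldR",350.04,196.47)):
    d=onz("top",u,v,116)-go.SO;print(n,np.round([c*d[0]+s*d[1],-s*d[0]+c*d[1]],1))
E
python3 go.py -74.2 0.6 75
```

```text
newL [-75.2 134.9]
newR [ -75.  -131.3]
oldL [-1.000e-01  1.397e+02]
oldR [   0.6 -141. ]
t 17.32 bay xyz [-74.1   0.6  18.7] rot [ 3.139 -0.01   1.681] width 38.4
F bay [ 0.3  0.  -0.1] tq [0.02 0.03 0.01]
shift m [ 0.0005  0.0001 -0.0563] turn 0.0
```

Request:
move_arm:
  series:
    - [[0.0002,0,-0.02],0]
    - [[0.0005,0,-0.056],0]
    - [[0.02,0,-0.063],0]
    - [[0.07,0,-0.063],0]
    - [[0.125,0,-0.063],0]

```text
clock: 17.95
eef_pos: [480.6, 67.6, 178.5]
tool_rot: [3.139, -0.01, 1.679]
force: [0.2, -0.2, -0.2]
width: 38.8
```

Request:
move_arm:
  series:
    - [[0.03,0,0],0]
    - [[0.045,0,0],0]
    - [[0.045,0,0],0]
    - [[0.045,0,0],0]
  claw: 0

```text
clock: 18.45
eef_pos: [475.8, 110.6, 178.7]
tool_rot: [3.14, -0.009, 1.677]
force: [-0.6, -0.2, -0.1]
width: 0.2
```

```bash
python3 go.py -75 176 20;python3 - <<'E'
from h import *
S=get_image("scene");T=get_image("top");b=(195,150,310,270)
print(blobs(S,*OR,b,12))
a=cv2.resize(S[140:250,185:315],(700,592),interpolation=cv2.INTER_CUBIC)
cv2.imwrite("pics/d6.png",a)
E
```

```text
t 18.45 bay xyz [-74.8 169.9  82.7] rot [ 3.14  -0.009  1.677] width 0.2
F bay [-0.6 -0.1 -0.1] tq [-0.03 -0.01 -0.02]
shift m [ 0.0056 -0.0003  0.0627] turn -0.004
[(np.float64(210.87), np.float64(180.62), 55, -2.474), (np.float64(253.39), np.float64(188.41), 148, -2.734), (np.float64(198.65), np.float64(198.32), 37, -2.426), (np.float64(297.79), np.float64(201.26), 47, 2.782), (np.float64(197.93), np.float64(213.0), 28, 1.902), (np.float64(290.47), np.float64(220.1), 51, 2.901), (np.float64(261.26), np.float64(229.98), 53, 1.157)]
```

View pics/d6.png

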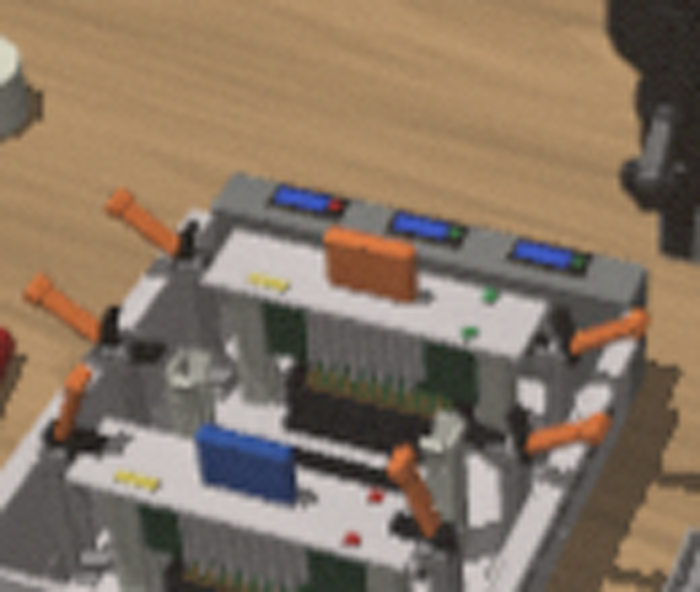

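The board stands in the new bay with its handle at (370,265) and the levers still out. I go down outside the left lever.

Request:
move_arm:
  series:
    - [[0.004,-0.0003,0.02],0]
    - [[0.0055,-0.0003,0.045],-0.004]
    - [[0.0055,-0.0003,0.06],-0.004]
    - [[0.0055,-0.0003,0.063],-0.004]
    - [[0.0055,-0.0003,0.063],-0.004]

```text
clock: 19.18
eef_pos: [475.4, 116.4, 116.1]
tool_rot: [3.139, -0.009, 1.68]
force: [0.5, 0.4, -0.3]
width: 0.2
```

Request:
move_arm:
  series:
    - [[-0.005,0,0],0]
    - [[-0.01,0,0],0]
    - [[-0.013,0,0],0]
    - [[-0.013,0,0],0]

```text
clock: 19.68
eef_pos: [477.2, 105.5, 116.6]
tool_rot: [3.137, -0.012, 1.681]
force: [-1.8, 4.4, 3.7]
width: 0.3
```

```bash
python3 go.py -75 158 20
```

```text
t 19.68 bay xyz [-74.  164.6  20.6] rot [ 3.137 -0.012  1.681] width 0.3
F bay [-1.3  4.6  3.7] tq [1.05 0.18 0.  ]
shift m [-0.0066 -0.001   0.0006] turn 0.0
```

Request:
move_arm:
  series:
    - [[-0.0035,0,-0.0055],0]
    - [[-0.007,0,-0.0095],0]
    - [[-0.0105,0,-0.0128],0]
    - [[-0.0135,0,-0.0155],0]
    - [[-0.0135,0,-0.0155],0]

```text
clock: 20.3
eef_pos: [478.9, 92.1, 132.5]
tool_rot: [3.136, -0.013, 1.681]
force: [-1.4, 2.3, 4.2]
width: 0.1
```

```bash
python3 go.py -75 144 41; python3 - <<'E'
from h import *
print(blobs(get_image("scene"),*OR,(195,150,310,270),12))
E
```

```text
t 20.3 bay xyz [-73.7 151.1  36.5] rot [ 3.136 -0.013  1.681] width 0.1
F bay [-1.1  2.4  4.2] tq [ 0.86  0.17 -0.03]
shift m [-0.007  -0.0012 -0.0046] turn 0.0
[(np.float64(210.84), np.float64(180.54), 56, -2.464), (np.float64(253.59), np.float64(188.7), 152, -2.73), (np.float64(294.91), np.float64(198.0), 34, 2.355), (np.float64(198.58), np.float64(198.33), 36, -2.481), (np.float64(197.93), np.float64(213.0), 28, 1.902), (np.float64(290.33), np.float64(220.14), 51, 2.89), (np.float64(261.3), np.float64(230.02), 56, 1.164)]
```

Request:
move_arm:
  series:
    - [[-0.0036,-0.001,-0.0027],0]
    - [[-0.0072,-0.001,-0.005],0]
    - [[-0.0072,-0.001,-0.005],0]

```text
clock: 20.72
eef_pos: [479.1, 83.8, 137.5]
tool_rot: [3.136, -0.012, 1.68]
force: [0.5, 1.8, 0.3]
width: -0.0
```

```bash
python3 go.py -75 136 45
```

```text
t 20.73 bay xyz [-74.5 142.9  41.5] rot [ 3.136 -0.012  1.68 ] width -0.0
F bay [0.7 1.7 0.3] tq [ 0.38 -0.21  0.02]
shift m [-0.0068 -0.0005 -0.0036] turn -0.001
```

Request:
move_arm:
  series:
    - [[-0.0027,0,-0.0014],0]
    - [[-0.0054,0,-0.0027],0]
    - [[-0.008,0,-0.0038],0]
    - [[-0.008,0,-0.0038],0]

```text
clock: 21.22
eef_pos: [479.7, 75.1, 141.1]
tool_rot: [3.136, -0.011, 1.679]
force: [0.5, 1.3, 1.2]
width: 0.0
```

```bash
python3 go.py -75 128 48
```

```text
t 21.23 bay xyz [-74.8 134.1  45.1] rot [ 3.136 -0.011  1.679] width 0.0
F bay [0.7 1.3 1.2] tq [ 0.18 -0.11  0.  ]
shift m [-0.0061 -0.0001 -0.0029] turn -0.001
```

Request:
move_arm:
  series:
    - [[-0.0027,0,-0.001],0]
    - [[-0.0054,0,-0.0018],0]
    - [[-0.008,0,-0.0025],0]
    - [[-0.008,0,-0.0025],0]

```text
clock: 21.72
eef_pos: [480.3, 66.4, 143.4]
tool_rot: [3.137, -0.01, 1.679]
force: [0.2, -0.1, 0.7]
width: -0.2
```

```bash
python3 go.py -75 118 48
```

```text
t 21.73 bay xyz [-75.2 125.4  47.4] rot [ 3.137 -0.01   1.679] width -0.2
F bay [ 0.2 -0.1  0.7] tq [ 0.03 -0.07  0.03]
shift m [-0.0074  0.0002 -0.0006] turn -0.002
```

Request:
move_arm:
  series:
    - [[-0.002,0,-0.0005],0]
    - [[-0.004,0,-0.0008],0]
    - [[-0.006,0,-0.001],0]
    - [[-0.006,0,-0.001],0]

```text
clock: 22.22
eef_pos: [480.8, 60.1, 144.4]
tool_rot: [3.137, -0.01, 1.678]
force: [-0.5, 1.8, -1.2]
width: -0.2
```

```bash
python3 go.py -75 112 48; python3 - <<'E'
from h import *
print(blobs(get_image("scene"),*OR,(195,150,310,270),12))
E
```

```text
t 22.23 bay xyz [-75.4 119.1  48.4] rot [ 3.137 -0.01   1.678] width -0.2
F bay [-0.3  1.9 -1.2] tq [ 0.19 -0.11  0.05]
shift m [-0.0071  0.0004  0.0003] turn -0.003
[(np.float64(210.84), np.float64(180.54), 56, -2.464), (np.float64(253.45), np.float64(188.61), 150, -2.731), (np.float64(287.29), np.float64(194.36), 28, 1.536), (np.float64(198.69), np.float64(198.28), 39, -2.474), (np.float64(197.93), np.float64(213.0), 28, 1.902), (np.float64(290.49), np.float64(220.1), 49, 2.895), (np.float64(261.13), np.float64(229.75), 53, 1.155)]
```

Request:
move_arm:
  series:
    - [[-0.002,0,0.0002],0]
    - [[-0.004,0,0.0004],0]
    - [[-0.006,0,0.001],0]
    - [[-0.006,0,0.001],0]

```text
clock: 22.78
eef_pos: [481.5, 53.7, 143.3]
tool_rot: [3.137, -0.01, 1.678]
force: [-0.5, 0.9, 0.8]
width: -0.2
```

```bash
python3 go.py -75 112 46
```

```text
t 22.77 bay xyz [-75.4 112.7  47.3] rot [ 3.137 -0.01   1.678] width -0.2
F bay [-0.4  0.9  0.8] tq [ 0.26 -0.05  0.01]
shift m [-0.0007  0.0004  0.0013] turn -0.003
```

Request:
move_arm:
  series:
    - [[-0.002,0,0.0004],0]
    - [[-0.004,0,0.0008],0]
    - [[-0.005,0,0.0012],0]
    - [[-0.005,0,0.0012],0]

```text
clock: 23.28
eef_pos: [482.1, 48.9, 142.1]
tool_rot: [3.137, -0.01, 1.678]
force: [-0.5, 3.9, 2.7]
width: -0.0
```

```bash
python3 go.py -75 105 46; python3 - <<'E'
from h import *
print(blobs(get_image("scene"),*OR,(195,150,310,270),12))
E
```

```text
t 23.27 bay xyz [-75.3 107.8  46.1] rot [ 3.137 -0.01   1.678] width -0.0
F bay [-0.   3.9  2.7] tq [ 0.64 -0.04 -0.  ]
shift m [-0.0028  0.0003  0.0001] turn -0.003
[(np.float64(210.84), np.float64(180.54), 56, -2.464), (np.float64(253.89), np.float64(189.04), 152, -2.743), (np.float64(284.12), np.float64(193.16), 25, 1.274), (np.float64(198.55), np.float64(198.32), 38, -2.448), (np.float64(197.93), np.float64(213.0), 28, 1.902), (np.float64(290.54), np.float64(220.0), 48, 2.892), (np.float64(261.26), np.float64(230.07), 58, 1.164)]
```

Request:
move_arm:
  series:
    - [[-0.0012,0,0.0003],0]
    - [[-0.0024,0,0.0007],0]
    - [[-0.0024,0,0.0007],0]

```text
clock: 23.7
eef_pos: [482.5, 46.4, 141.4]
tool_rot: [3.137, -0.01, 1.678]
force: [-0.1, 2.8, 4.8]
width: 0.0
```

```bash
python3 go.py -75 103 45
```

```text
t 23.7 bay xyz [-75.2 105.3  45.4] rot [ 3.137 -0.01   1.678] width 0.0
F bay [0.2 2.8 4.8] tq [ 0.62 -0.01  0.  ]
shift m [-0.0023  0.0002  0.0004] turn -0.003
```

Request:
move_arm:
  series:
    - [[-0.001,0,0.0002],0]
    - [[-0.002,0,0.0004],0]
    - [[-0.002,0,0.0004],0]

```text
clock: 24.08
eef_pos: [482.7, 44.3, 140.9]
tool_rot: [3.137, -0.01, 1.678]
force: [0.1, 3.6, 3.6]
width: 0.3
```

```bash
python3 go.py -75 103 45
```

```text
t 24.07 bay xyz [-75.2 103.2  44.9] rot [ 3.137 -0.01   1.678] width 0.3
F bay [0.5 3.5 3.6] tq [0.69 0.04 0.02]
shift m [-0.0002  0.0002 -0.0001] turn -0.003
```

Request:
move_arm:
  series:
    - [[-0.0008,0,0.0002],0]
    - [[-0.0015,0,0.0004],0]
    - [[-0.0015,0,0.0004],0]

```text
clock: 24.45
eef_pos: [482.8, 44.1, 140.9]
tool_rot: [3.137, -0.011, 1.679]
force: [-1.4, 6.7, 7.9]
width: -0.2
```

Request:
move_arm:
  series:
    - [[-0.0005,0,0.0001],0]
    - [[-0.001,0,0.0002],0]
    - [[-0.001,0,0.0002],0]

```text
clock: 24.82
eef_pos: [482.8, 44.2, 140.9]
tool_rot: [3.136, -0.012, 1.679]
force: [-2.0, 4.6, 6.9]
width: 0.1
```

```bash
python3 go.py -75 103 45; python3 - <<'E'
from h import *
print(blobs(get_image("scene"),*OR,(195,150,310,270),12))
E
```

```text
t 24.82 bay xyz [-75.1 103.1  44.9] rot [ 3.136 -0.012  1.679] width 0.1
F bay [-1.5  4.8  6.9] tq [1.24 0.26 0.03]
shift m [-0.0001  0.0001 -0.0001] turn -0.001
[(np.float64(210.84), np.float64(180.54), 56, -2.464), (np.float64(253.9), np.float64(189.25), 152, -2.753), (np.float64(283.28), np.float64(194.12), 32, 1.134), (np.float64(198.71), np.float64(198.47), 38, -2.48), (np.float64(197.96), np.float64(213.11), 27, 1.913), (np.float64(290.62), np.float64(220.04), 50, 2.897), (np.float64(261.13), np.float64(229.81), 53, 1.164)]
```

Request:
move_arm:
  series:
    - [[-0.001,0,0.0002],0]
    - [[-0.0022,0,0.0004],0]
    - [[-0.0022,0,0.0004],0]

```text
clock: 25.25
eef_pos: [482.9, 44.1, 140.9]
tool_rot: [3.136, -0.015, 1.681]
force: [-2.6, 8.5, 8.6]
width: -0.0
```

```bash
python3 go.py -75 103 45
```

```text
t 25.25 bay xyz [-75.1 102.9  44.9] rot [ 3.136 -0.015  1.681] width -0.0
F bay [-1.6  8.7  8.6] tq [ 1.71  0.36 -0.01]
shift m [ 0.0001  0.0001 -0.0001] turn 0.0
```

The left lever is on its stop. Now the right one.

Request:
move_arm:
  series:
    - [[0.004,0,-0.005],0]
    - [[0.003,0,-0.038],0]
    - [[-0.04,0,-0.04],0]
    - [[-0.1,0,-0.04],0]
    - [[-0.16,0,-0.04],0]

```text
clock: 25.88
eef_pos: [499.7, -118.4, 178.4]
tool_rot: [3.137, -0.013, 1.681]
force: [0.9, 0.2, -0.1]
width: 0.4
```

Request:
move_arm:
  series:
    - [[-0.05,0,0],0]
    - [[-0.09,0,0],0]
    - [[-0.115,0,0],0]
    - [[-0.115,0,0],0]
    - [[-0.115,0,0],0]

```text
clock: 26.5
eef_pos: [511.6, -231.8, 176.6]
tool_rot: [3.138, -0.014, 1.681]
force: [0.4, 0.8, 0.5]
width: -0.1
```

```bash
python3 go.py -75 -176 20; python3 - <<'E'
from h import *
print(blobs(get_image("scene"),*OR,(195,150,310,270),12))
E
```

```text
t 26.5 bay xyz [ -76.8 -174.4   80.6] rot [ 3.138 -0.014  1.681] width -0.1
F bay [0.5 0.7 0.5] tq [0.01 0.   0.  ]
shift m [-0.0024  0.0016  0.0605] turn 0.0
[(np.float64(211.14), np.float64(180.8), 49, -2.454), (np.float64(253.9), np.float64(189.16), 155, -2.698), (np.float64(283.61), np.float64(193.95), 41, 1.164), (np.float64(198.63), np.float64(198.37), 38, -2.469), (np.float64(197.93), np.float64(212.93), 27, 1.905), (np.float64(290.24), np.float64(220.1), 51, 2.902), (np.float64(261.17), np.float64(229.96), 52, 1.16)]
```

Request:
move_arm:
  series:
    - [[-0.001,0.0016,0.02],0]
    - [[-0.001,0.0016,0.045],0]
    - [[-0.001,0.0016,0.058],0]
    - [[-0.001,0.0016,0.0605],0]
    - [[-0.001,0.0016,0.0605],0]

```text
clock: 27.18
eef_pos: [514.2, -231.0, 116.7]
tool_rot: [3.137, -0.014, 1.683]
force: [-0.6, -0.3, -0.4]
width: -0.0
```

Request:
move_arm:
  series:
    - [[0.004,0,0],0]
    - [[0.008,0,0],0]
    - [[0.011,0,0],0]
    - [[0.011,0,0],0]

```text
clock: 27.68
eef_pos: [513.0, -219.7, 117.0]
tool_rot: [3.137, -0.014, 1.683]
force: [-0.4, 1.0, -0.0]
width: 0.3
```

```bash
python3 go.py -75 -160 20
```

```text
t 27.68 bay xyz [ -74.1 -162.6   21. ] rot [ 3.137 -0.014  1.683] width 0.3
F bay [-0.3  1.  -0. ] tq [-0.08  0.01 -0.02]
shift m [ 0.0026 -0.0009  0.0011] turn 0.003
```

Request:
move_arm:
  series:
    - [[0.0015,0,0],0]
    - [[0.003,-0.0005,0],0]
    - [[0.003,-0.0005,0],0]

```text
clock: 28.05
eef_pos: [512.7, -218.5, 117.5]
tool_rot: [3.136, -0.012, 1.682]
force: [1.1, -5.6, 1.6]
width: -0.1
```

Request:
move_arm:
  series:
    - [[0.001,0,0],0]
    - [[0.002,0,0],0]
    - [[0.002,0,0],0]

```text
clock: 28.42
eef_pos: [512.8, -218.1, 117.9]
tool_rot: [3.135, -0.009, 1.681]
force: [0.8, -5.7, 2.3]
width: -0.5
```

```bash
python3 go.py -75 -157 20
```

```text
t 28.43 bay xyz [ -74.1 -161.    21.9] rot [ 3.135 -0.009  1.681] width -0.5
F bay [ 0.2 -5.7  2.3] tq [-1.38  0.04 -0.02]
shift m [ 0.004  -0.0009  0.0019] turn 0.001
```

Request:
move_arm:
  series:
    - [[0.0033,0,-0.0055],0]
    - [[0.0068,-0.0005,-0.0095],0]
    - [[0.0102,-0.0005,-0.0128],0]
    - [[0.0132,-0.0005,-0.0155],0]
    - [[0.0132,-0.0005,-0.0155],0]

```text
clock: 29.05
eef_pos: [510.7, -204.4, 133.7]
tool_rot: [3.135, -0.01, 1.682]
force: [0.4, -2.5, 0.4]
width: -0.0
```

```bash
python3 go.py -75 -141 41; python3 - <<'E'
from h import *
print(blobs(get_image("scene"),*OR,(195,150,310,270),12))
E
```

```text
t 29.05 bay xyz [ -74.7 -147.1   37.7] rot [ 3.135 -0.01   1.682] width -0.0
F bay [ 0.2 -2.5  0.4] tq [-0.19 -0.06 -0.05]
shift m [ 0.0061 -0.0002 -0.0033] turn 0.001
[(np.float64(213.4), np.float64(179.07), 30, 0.929), (np.float64(253.84), np.float64(189.06), 158, -2.733), (np.float64(283.54), np.float64(193.9), 39, 1.17), (np.float64(198.55), np.float64(198.32), 38, -2.448), (np.float64(197.93), np.float64(213.0), 28, 1.902), (np.float64(290.41), np.float64(220.12), 51, 2.895), (np.float64(261.06), np.float64(229.79), 52, 1.147)]
```

Now the same steps as for the left lever, mirrored.

Request:
move_arm:
  series:
    - [[0.0036,0,-0.0027],0]
    - [[0.0072,0,-0.005],0]
    - [[0.0105,0,-0.0068],0]
    - [[0.0138,0,-0.008],0]
    - [[0.0138,0,-0.008],0]

```text
clock: 29.72
eef_pos: [508.6, -190.1, 141.6]
tool_rot: [3.136, -0.011, 1.683]
force: [-0.7, 0.4, 0.1]
width: -0.1
```

```bash
python3 go.py -75 -122 47.5
```

```text
t 29.73 bay xyz [ -75.3 -132.7   45.6] rot [ 3.136 -0.011  1.683] width -0.1
F bay [-0.6  0.5  0.1] tq [-0.01 -0.01 -0.  ]
shift m [ 0.0107  0.0003 -0.0017] turn 0.002
```

Request:
move_arm:
  series:
    - [[0.003,0,-0.001],0]
    - [[0.006,0.0002,-0.0018],0]
    - [[0.009,0.0002,-0.0022],0]
    - [[0.012,0.0002,-0.0026],0]
    - [[0.012,0.0002,-0.0026],0]

```text
clock: 30.35
eef_pos: [507.4, -177.7, 144.4]
tool_rot: [3.136, -0.011, 1.683]
force: [-0.2, -1.3, -0.6]
width: -0.3
```

```bash
python3 go.py -75 -114 48
```

```text
t 30.35 bay xyz [ -75.1 -120.2   48.4] rot [ 3.136 -0.011  1.683] width -0.3
F bay [-0.3 -1.2 -0.6] tq [-0.17 -0.   -0.01]
shift m [0.0062 0.0001 0.0005] turn 0.002
```

Request:
move_arm:
  series:
    - [[0.0025,0,0],0]
    - [[0.005,0,0.0003],0]
    - [[0.0075,0,0.0006],0]
    - [[0.0075,0,0.0006],0]

```text
clock: 30.85
eef_pos: [506.6, -169.8, 143.9]
tool_rot: [3.136, -0.011, 1.683]
force: [0.8, -1.5, 0.1]
width: -0.5
```

```bash
python3 go.py -75 -106 46.5
```

```text
t 30.85 bay xyz [ -75.  -112.2   47.9] rot [ 3.136 -0.011  1.683] width -0.5
F bay [ 0.6 -1.6  0.1] tq [-0.2  -0.05  0.02]
shift m [0.0062 0.     0.0015] turn 0.003
```

Request:
move_arm:
  series:
    - [[0.002,0,0.0003],0]
    - [[0.004,0,0.0008],0]
    - [[0.006,0,0.0014],0]
    - [[0.006,0,0.0014],0]

```text
clock: 31.35
eef_pos: [505.9, -163.5, 142.6]
tool_rot: [3.136, -0.012, 1.684]
force: [0.2, -1.6, 1.3]
width: 0.1
```

```bash
python3 go.py -75 -106 46.5
```

```text
t 31.35 bay xyz [ -74.9 -105.9   46.6] rot [ 3.136 -0.012  1.684] width 0.1
F bay [ 0.  -1.6  1.3] tq [-0.33 -0.04 -0.  ]
shift m [-0.0001 -0.0001  0.0001] turn 0.003
```

Request:
move_arm:
  series:
    - [[0.0015,0,0.0004],0]
    - [[0.003,0,0.0008],0]
    - [[0.004,0,0.0011],0]
    - [[0.004,0,0.0011],0]

```text
clock: 31.85
eef_pos: [505.5, -159.3, 141.5]
tool_rot: [3.136, -0.012, 1.684]
force: [0.4, -2.1, 2.2]
width: 0.1
```

```bash
python3 go.py -75 -100 45
```

```text
t 31.85 bay xyz [ -74.9 -101.7   45.5] rot [ 3.136 -0.012  1.684] width 0.1
F bay [ 0.2 -2.1  2.2] tq [-0.39  0.01  0.03]
shift m [ 0.0017 -0.0001  0.0006] turn 0.003
```

Request:
move_arm:
  series:
    - [[0.001,0,0.0003],0]
    - [[0.002,0,0.0006],0]
    - [[0.002,0,0.0006],0]

```text
clock: 32.22
eef_pos: [505.4, -157.6, 141.1]
tool_rot: [3.136, -0.011, 1.684]
force: [-0.5, -2.1, 4.2]
width: -0.1
```

```bash
python3 go.py; python3 - <<'E'
from h import *
print(blobs(get_image("scene"),*OR,(195,150,310,270),12))
E
```

```text
t 32.23 bay xyz [ -74.9 -100.    45.1] rot [ 3.136 -0.011  1.684] width -0.1
F bay [-0.7 -2.   4.2] tq [-0.7   0.06  0.01]
[(np.float64(224.5), np.float64(176.83), 12, 1.949), (np.float64(253.0), np.float64(189.62), 157, -2.735), (np.float64(283.62), np.float64(194.02), 40, 1.161), (np.float64(198.53), np.float64(198.29), 38, -2.439), (np.float64(197.93), np.float64(213.0), 28, 1.902), (np.float64(290.49), np.float64(220.1), 49, 2.895), (np.float64(261.26), np.float64(230.2), 54, 1.148)]
```

Request:
move_arm:
  series:
    - [[0.0008,0,0.0002],0]
    - [[0.0015,0,0.0004],0]
    - [[0.0015,0,0.0004],0]

```text
clock: 32.65
eef_pos: [505.4, -157.5, 141.0]
tool_rot: [3.136, -0.01, 1.683]
force: [0.3, -5.6, 5.4]
width: -0.0
```

Request:
move_arm:
  series:
    - [[0.0008,0,0.0002],0]
    - [[0.0015,0,0.0004],0]
    - [[0.0015,0,0.0004],0]

```text
clock: 33.02
eef_pos: [505.4, -157.5, 141.0]
tool_rot: [3.135, -0.008, 1.682]
force: [0.6, -6.2, 6.8]
width: 0.1
```

```bash
python3 go.py
```

```text
t 33.02 bay xyz [-74.8 -99.9  45. ] rot [ 3.135 -0.008  1.682] width 0.1
F bay [-0.1 -6.2  6.8] tq [-1.34  0.29 -0.01]
```

The right lever is on its stop too. I retract and check.

Request:
move_arm:
  series:
    - [[-0.005,0,-0.006],0]
    - [[-0.015,0,-0.05],0]
    - [[-0.06,0,-0.09],0]
    - [[-0.11,0,-0.1],0]
    - [[-0.13,0,-0.1],0]

```text
clock: 33.65
eef_pos: [519.1, -290.2, 240.6]
tool_rot: [3.134, -0.007, 1.679]
force: [-0.4, -0.5, -0.0]
width: 0.2
```

Request:
move_arm:
  series:
    - [[0,0,0],0]
    - [[0,0,0],0]
    - [[0,0,0],0]

```text
clock: 34.02
eef_pos: [519.2, -287.9, 240.2]
tool_rot: [3.135, -0.009, 1.681]
force: [-0.5, 0.0, 0.7]
width: 0.0
```

```bash
python3 - <<'E'
from h import *;import go
go.show()
S=get_image("scene");print(blobs(S,*OR,(195,150,310,270),12),blobs(S,*BL,(195,200,310,270),12))
for h in(22,28): print(h,np.round(proj("scene",go.w(-74.5,0,h)),2))
cv2.imwrite("pics/d7.png",cv2.resize(S[140:250,185:315],(700,592),interpolation=cv2.INTER_CUBIC))
E
```

```text
t 34.02 bay xyz [ -75.4 -231.   144.2] rot [ 3.135 -0.009  1.681] width 0.0
F bay [-0.5  0.1  0.7] tq [-0.01  0.05 -0.01]
[(np.float64(223.96), np.float64(178.38), 24, 1.96), (np.float64(253.07), np.float64(189.77), 152, -2.742), (np.float64(283.5), np.float64(193.78), 40, 1.136), (np.float64(198.55), np.float64(198.32), 38, -2.448), (np.float64(197.93), np.float64(213.0), 28, 1.902), (np.float64(290.27), np.float64(220.14), 49, 2.875), (np.float64(261.19), np.float64(230.0), 53, 1.159)] [(np.float64(229.78), np.float64(222.17), 54, -2.895)]
22 [253.34 190.26]
28 [253.22 188.63]
```

View pics/d7.png

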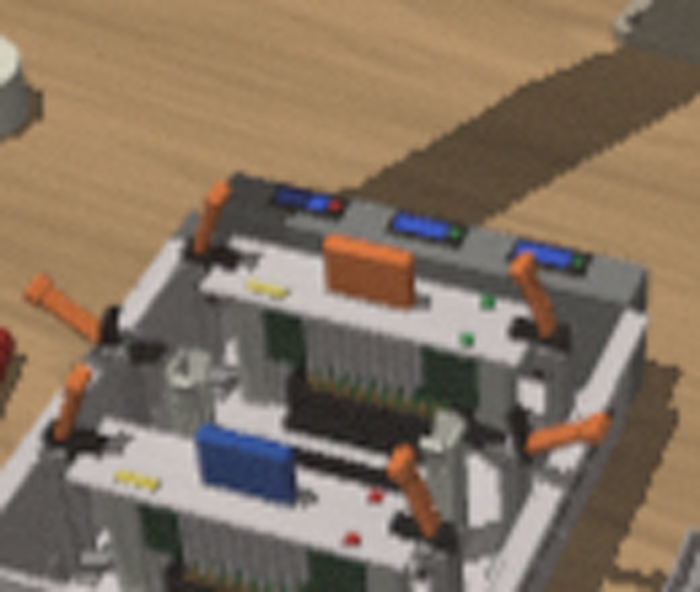

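```bash
python3 -c "
from cell import *
print(finish_job(), read_state()['clock'])"
```

```text
the job is handed in; nothing more can be done
the job is handed in; nothing more can be done
```

The orange-handled board is in the bay that was empty, with both levers there shut. I handed the job in after about 34 s of robot time. `finish_job` gives no verdict, so the results below come from my own checks.

**What I did:**
- I swung both old-bay levers fully out, which raised the board about 6 mm.
- I lifted the board by its handle, lowered it into the new bay's guides until its weight came off the gripper, and let go.
- I then swung the left and then the right lever inward along their arcs until each met its stop.

**Last checks:**
- **Board height:** the handle dropped about 5 mm in the image when the levers closed. It now sits within about 0.5 mm of where it should be when fully home, measured against how it looked seated in the old bay.
- **Left lever:** it stopped moving at its stop under about 12 N, and it stands parallel to the blue board's shut lever.
- **Right lever:** it stopped under about 9 N. I could not compare its angle to a reference in numbers, but it looks shut in the last picture.
- **Other items:** the blue-handled board and its levers look unmoved, and the robot touches nothing. I did not re-measure the bench items, but the arm passed well above them.

**Forces:** the highest on a lever was about 18 N, when the old right lever met its stop; the limit is 25 N. The new bay's levers stayed under about 13 N. The levers took less force than the 7 to 15 N I was told to expect, only about 2 to 6 N before the stops. The image measurements still agree with the board being fully seated.

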